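# Draw a sensor housing up against the datum lips of a screw-up inspection fixture

### The arm

A 7-joint arm with a two-finger parallel gripper is mounted at the origin on the work surface. World frame = base frame: x ahead of the robot, y to its left, z up, the work surface at z = 0. Lengths are in m, angles in rad, forces in N, time in s.
With the tool pointing down it reaches from about 0.35 to 0.9 m from the base axis. Payload 8.1 kg.
Tool frame: the origin (TCP) lies on the centre line of the jaws, within the pads' length; the fingertips stand 22 mm ahead of it and the grasp point (between the pads) lies 3 mm ahead of it (bot.tip_extent is the distance from the TCP to the fingertips, in m); x points along the fingers, z is the direction in which the jaws open and shut, and the axes are right-handed (so a half turn about x gives the same grasp; the last joint's range is limited). The gripper opens to 92 mm and grips with 3 to 60 N. Pads are 19 mm wide; open, the fingers measure 130 mm over their backs; the gripper's body (75 mm by 190 mm) begins 47 mm behind the grasp point.
Start: joints at [1.174, 0.434, 0.025, 1.573, -0.012, 1.134, -0.075], TCP at [0.181, -0.598, 0.249] pointing down, gripper open.
Joint ranges: [-2.62, 2.62], [-0.44, 2.09], [-1.27, 1.32], [0.08, 2.57], [-1.32, 4.46], [0.12, 2], [-2.74, 2.74]. Speed limits (rad/s): [2.22, 2.22, 3.01, 3.01, 3.14, 3.14, 3.14].

### API

Orientations are given as [roll, pitch, yaw] about the fixed x, y, z axes, in that order (R = Rz(yaw) Ry(pitch) Rx(roll)).
In Python, from cell import bot, jaws, solve_ik, readout, viewer, workorder gives the robot as it stands. Calls block until the motion is done:
- bot.movep(position, orientation): joint-space move of the TCP to a pose.
- bot.move_linear(position, feed=0.15, rotation=None): straight line of the TCP; rotation=None keeps the orientation; feed is the mean speed in m/s.
- bot.move_j(angles): joint-space move.
- jaws.open_jaws() and jaws.close_gripper(squeeze=None): open the fingers fully, or close them until they stop; squeeze is the grip in N (None keeps the last).
- bot.dwell(seconds).
- solve_ik(position, orientation): joint angles nearest the present ones, or None.
- readout.get_state(): the state.
- viewer.camera(name): name is "side" or "top" or "wrist"; returns the picture (480x640x3 uint8, blue, green, red); there is no depth.
- viewer.get_calibration(name): a dict with "mtx" (3x3 intrinsics, pixels), "rvec" (rotation vector, rad) and "tvec" (3), from world to camera coordinates, as OpenCV has them; the wrist camera has in their place "T_tool_cam" (4x4, takes a point from camera to tool coordinates, whose origin is the TCP and whose axes are the tool frame's). Camera axes: x right, y down, z forward; pixel columns grow to the right and rows downward; lengths in m; the calibration is good to about 2 mm. The wrist camera is an equidistant fisheye: a pixel r from the principal point sees the ray r / f radians off the axis. A picture is of the moment at which its call begins: read the wrist's pose just before it. get_calibration takes no time and is no camera call.
A pose or a line that the arm cannot do raises bot.MotionError and nothing moves.
- workorder.close_job(): hands the job in, once; it reports no verdict.
The state is a dict: "clock": time; "qpos": joint angles; "qvel": joint speeds; "joint_torque": joint torques, N m; "ee_pos": TCP position; "orientation": TCP orientation; "contact_force": force on the tool from outside, world axes, zero at the start; "moment": the same for the moment, N m; "width": finger opening in m.
Only numpy, scipy, OpenCV 4.12 (cv2) and the standard library are available. Lean on these libraries where they do the work, as an engineer would, in place of code of your own. Each camera call takes 0.05 s, during which the arm holds its last target. There are 200 camera calls.

### The job

Put the black tower housing into the inspection fixture: on its platform, under the two side lips and fully home against the back stop, and let go of it. Then wind the fixture's handwheel counter-clockwise (seen from above), following it as it rises, until the housing has been drawn up against the lips and is nipped there with about 45 N of clamping force (firm, not cranked tight), and let go of the wheel. Leave the other things on the table where they are.

Things in the scene. Friction and masses are not known exactly. Their poses are not given: they have to be found in the camera images.
- housing: The loose part to be clamped, black, 0.3 kg: a square flange 84 x 84 mm, 8 mm thick, with a square tower 40 x 40 mm in its middle, top 78 mm above the underside, a brass-coloured band round the tower's top. Origin: centre of the flange's underside; z up, x and y parallel to its sides (all four sides alike: any quarter turn is right).
- fixture: Fixed metal fixture, base plate 150 x 320 x 12 mm. Origin: on the table under the centre of its platform. x points to the back stop: the upright housing goes in along +x from the open front. y points to the handwheel, whose upright axis is at x = -30, y = +165 mm. When home, the housing's centre is over this origin. Nothing covers the tower; the lips, walls and stop stay below 78 mm height.
- mouth (a point): Open front of the slot, 65 mm before the fixture's origin (-x), 40 mm above the table. Guide walls have inner faces at y = +/-44.5 mm, tops 60 mm above the table, from x = -42 mm (fixture axes) to the back; before them entries flare out to y = +/-56 mm.
- stop (a point): Middle of the back stop's front face, at x = +42 mm in the fixture, 50 mm above the table; stop's top at 60 mm. Two steel lips, 8 mm thick, overhang the flange's side edges (inner edges y = +/-34 mm, x -42 to +42 mm). They are locked at a height that differs each time and is not measured: underside 62 to 69 mm above the table, so their touch must be felt.
- platform: Square steel platform, 78 x 78 mm, for the housing. Origin: centre of its top face, axes as the fixture's; at first 40 to 44 mm above the table. It rises with the wheel and has a stiff spring under it: once the flange touches the lips, clamping force grows about 130 N per radian of wheel (45 N about 0.35 rad after touching). Above 90 N the housing is marked.
- wheel: Black three-spoke handwheel on an upright screw, rim radius 55 mm, bar 13 mm thick. Origin: on the axis at mid-rim, 112 to 116 mm above the table at first; z up. Counter-clockwise from above brings the stem out and lifts wheel and platform together, 5.0 mm per radian; it stays where left. The flange meets the lips after 2.0 to 4.2 rad. At first the crank is on the robot's side.
- crank: Upright steel crank handle on the rim, 20 mm in diameter, 40 mm tall, 55 mm from the wheel's axis, free on its pin, so the hand need not turn. Origin: centre of its foot, 10 mm above the wheel's origin. While it turns freely the wheel drags at about 0.44 N m (8 N at the crank; less is read when standing still); each 10 N of clamping adds 0.05 N m (0.9 N), so 45 N is felt as about 4 N more than running free.
- ref_sphere: Bystander: black cone with a chrome ball, 110 mm tall, 48 mm foot; origin under its foot.
- ring_gauge: Bystander: steel ring 64 mm across, 20 mm high; origin under its centre.
- micrometer: Bystander: outside micrometer lying flat, about 110 mm long, 18 mm high; origin near its frame's centre, at the table.
- driver: Bystander: screwdriver lying on the table; origin under it.
- gauge_case: Bystander: closed wooden case 90 x 150 x 35 mm; origin under its centre.
- bracket: Bystander: aluminium angle 70 x 60 mm, 58 mm high; origin under its foot's centre.
- vblock: Bystander: dark steel grooved block 70 x 50 x 42 mm; origin under its centre.
Things that resemble listed ones, but are neither listed nor needed, are in the scene too. What is shaped like the housing but purple or red is not meant.

How it is judged:
On the way, in this order (a step that is already met when the one before it is completed fails the run):
1. the housing stands on the platform under the lips, home against the back stop, and the hand has let go of it, before it is clamped (x of housing in the frame of platform between -0.005 and 0.003 m and y of housing in the frame of platform between -0.005 and 0.005 m and z of housing in the frame of platform between -0.003 and 0.003 m and angle between housing's own z axis and vertical below 0.06 rad and contact force between housing and platform between 1 and 15 N and contact force between housing and the fingers below 0.3 N), for 0.2 s.
2. the handwheel has been wound until the housing is clamped up against the lips (contact force between housing and platform above 28 N), for 0.2 s.
At the end, for the whole second after the job is handed in: The housing stands upright on the platform, home (within 5 mm sideways and 5 mm of the back stop), and is pressed between platform and lips with 28 to 70 N; wheel and housing are at rest and released (x of housing in the frame of platform between -0.005 and 0.003 m and y of housing in the frame of platform between -0.005 and 0.005 m and z of housing in the frame of platform between -0.003 and 0.003 m and angle between housing's own z axis and vertical below 0.06 rad and contact force between housing and platform between 28 and 70 N and linear speed of housing below 0.01 m/s and angular speed of wheel below 0.05 rad/s); the robot touches nothing.
It fails at once if the housing is pressed on the platform with more than 90 N (marked) (contact force between housing and platform above 90 N).
It fails at once if a bystander is moved by more than 20 mm (distance of any of ref_sphere, ring_gauge, micrometer, driver, gauge_case, bracket, vblock from where it was at the start of the episode above 0.02 m).
It also fails if it takes over 67 s, if anything falls off the work surface, if the arm or the gripper's body presses on something with over 40 N, if the wrist force passes 120 N, or if a joint passes its speed limit or range.

## Working session

There is one attempt and no reset: what is moved stays moved. The work goes in short steps, each a Python script; the robot and the scene stay as the last script left them, time stands still between calls to the robot, and variables do not carry over. Pictures are saved under pics/ and viewed, about 8 in all and at most 12, crops included, and the job is handed in when it is done.

```bash
ls; mkdir -p pics
python3 - <<'E'
from cell import bot,jaws,solve_ik,readout,viewer,workorder
import cv2
for n in("top","side"):
    cv2.imwrite(f"pics/{n}0.png",viewer.camera(n)); print(n,viewer.get_calibration(n))
print(viewer.get_calibration("wrist"))
s=readout.get_state();print(s)
E
```

```text
pics
top {'mtx': array([[494.42211024,   0.        , 316.36542317],
       [  0.        , 494.42211024, 234.88108674],
       [  0.        ,   0.        ,   1.        ]]), 'rvec': array([ 2.07347153, -2.14007448,  0.22268255]), 'tvec': array([9.43999755e-04, 5.64873361e-01, 1.35710948e+00])}
side {'mtx': array([[521.43621534,   0.        , 315.40622233],
       [  0.        , 521.43621534, 237.57875672],
       [  0.        ,   0.        ,   1.        ]]), 'rvec': array([ 2.32386362, -0.11147416,  0.04909975]), 'tvec': array([-0.52641418,  0.08460134,  1.22992908])}
{'mtx': array([[371.64829954,   0.        , 317.90712122],
       [  0.        , 371.64829954, 238.07650706],
       [  0.        ,   0.        ,   1.        ]]), 'T_tool_cam': array([[ 1.37764681e-04, -2.98425483e-01,  9.54432927e-01,
        -1.36821755e-01],
       [-3.25324542e-04, -9.54432899e-01, -2.98425427e-01,
         8.10599798e-02],
       [ 9.99999938e-01, -2.69387971e-04, -2.28572277e-04,
        -4.25252262e-05],
       [ 0.00000000e+00,  0.00000000e+00,  0.00000000e+00,
         1.00000000e+00]])}
{'clock': 0.1, 'qpos': array([ 1.17441123,  0.43512552,  0.02499309,  1.57396718, -0.01159518,
        1.13398534, -0.07507363]), 'qvel': array([ 2.45689608e-03,  1.96333925e-04,  6.33287480e-05, -1.86251339e-03,
       -9.84979916e-04, -2.11283528e-05,  5.96336321e-05]), 'joint_torque': array([ 3.72223076e-03, -6.69126606e+01,  9.88224484e-01, -3.15144324e+01,
       -6.05495414e-02,  3.74218030e-02,  7.76953243e-05]), 'ee_pos': array([ 0.18081111, -0.59785438,  0.24805597]), 'orientation': array([-3.04081115,  1.56945588,  1.96530464]), 'contact_force': array([-0.15662557,  0.1603203 , -0.43682044]), 'moment': array([-0.03996811, -0.00882712, -0.02716004]), 'width': 0.09160188961068522}
```

View pics/top0.png

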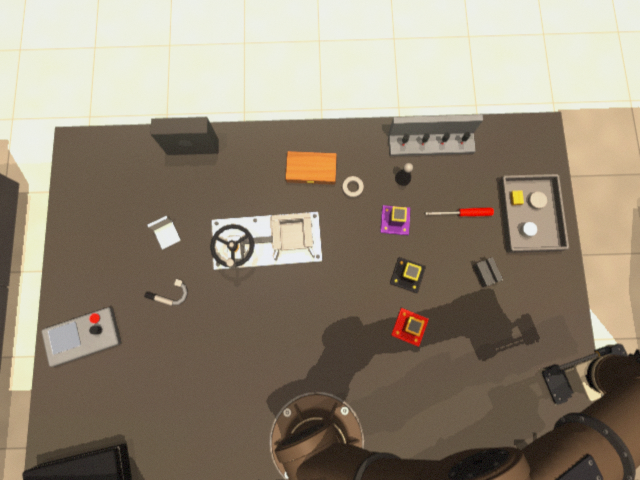

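View pics/side0.png

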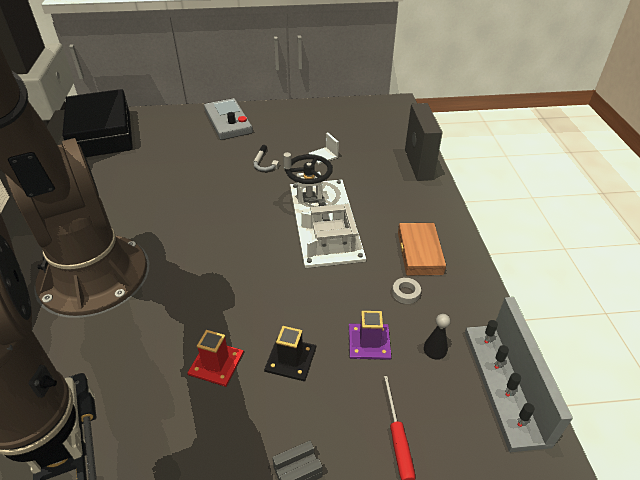

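Top view: the candidates are a purple part at (396,219), a black one at (408,274) and a red one at (411,326). The black one fits the description. The fixture is near (266,240) with the wheel at (232,245), and the open front faces the robot. I'll enlarge both to confirm.

```bash
cat > h.py <<'E'
import numpy as np, cv2
from cell import bot,jaws,solve_ik,readout,viewer,workorder
from scipy.spatial.transform import Rotation as Ro
def ray(n,px,z):
    c=viewer.get_calibration(n);R=cv2.Rodrigues(c['rvec'])[0];C=-R.T@c['tvec']
    d=R.T@np.linalg.inv(c['mtx'])@np.array([px[0],px[1],1.])
    return C+d*(z-C[2])/d[2]
def proj(n,P):
    c=viewer.get_calibration(n)
    return cv2.projectPoints(np.float64(P).reshape(-1,1,3),c['rvec'],c['tvec'],c['mtx'],None)[0].reshape(-1,2)
def wproj(P,s):
    c=viewer.get_calibration("wrist");T=np.eye(4);T[:3,:3]=Ro.from_euler('xyz',s['orientation']).as_matrix();T[:3,3]=s['ee_pos']
    M=np.linalg.inv(T@c['T_tool_cam']);p=np.float64(P).reshape(-1,3)@M[:3,:3].T+M[:3,3]
    r=np.hypot(p[:,0],p[:,1]);th=np.arctan2(r,p[:,2]);f=c['mtx'][0,0]
    return np.c_[c['mtx'][0,2]+f*th*p[:,0]/r,c['mtx'][1,2]+f*th*p[:,1]/r]
def wray(px,s,z):
    c=viewer.get_calibration("wrist");T=np.eye(4);T[:3,:3]=Ro.from_euler('xyz',s['orientation']).as_matrix();T[:3,3]=s['ee_pos']
    M=T@c['T_tool_cam'];v=(np.array(px)-c['mtx'][:2,2])/c['mtx'][0,0];th=np.linalg.norm(v)
    d=M[:3,:3]@np.r_[v/th*np.sin(th),np.cos(th)];C=M[:3,3]
    return C+d*(z-C[2])/d[2]
def ori(yaw):  # tool down, jaw axis z at angle yaw in the world xy-plane
    x=np.array([0,0,-1.]);z=np.array([np.cos(yaw),np.sin(yaw),0]);y=np.cross(z,x)
    return Ro.from_matrix(np.c_[x,y,z]).as_euler('xyz')
E
python3 - <<'E'
from h import *
im=cv2.imread("pics/top0.png")
a=cv2.resize(im[205:280,200:330],None,fx=6,fy=6,interpolation=cv2.INTER_CUBIC)
b=cv2.resize(im[250:300,380:440],None,fx=6,fy=6,interpolation=cv2.INTER_CUBIC) 
o=np.zeros((750+0,780,3),np.uint8);o[:450,:780]=a;o=o[:600];
o=np.vstack([cv2.resize(a,(650,375)),np.hstack([cv2.resize(b,(270,225)),np.zeros((225,380,3),np.uint8)])])
side=cv2.imread("pics/side0.png")[315:390,255:382]
o[375:,270:]=cv2.resize(side,(380,225))
cv2.imwrite("pics/c1.png",o)
print("black",ray("top",(408,274),0.008),ray("top",(412,271),0.078))
print("side black",ray("side",(289,337),0.078))
for p in[(211,220),(320,212),(322,263),(214,269)]:print(ray("top",p,.012))
print("wheel",ray("top",(232,245),.114))
E
```

```text
black [ 0.45046181 -0.28096416  0.008     ] [ 0.44940012 -0.27981334  0.078     ]
side black [ 0.45049024 -0.28271944  0.078     ]
[0.63092212 0.29677996 0.012     ]
[ 0.64499882 -0.02997112  0.012     ]
[ 0.49033533 -0.03081615  0.012     ]
[0.48268768 0.28586136 0.012     ]
wheel [0.53208166 0.21569058 0.114     ]
```

View pics/c1.png

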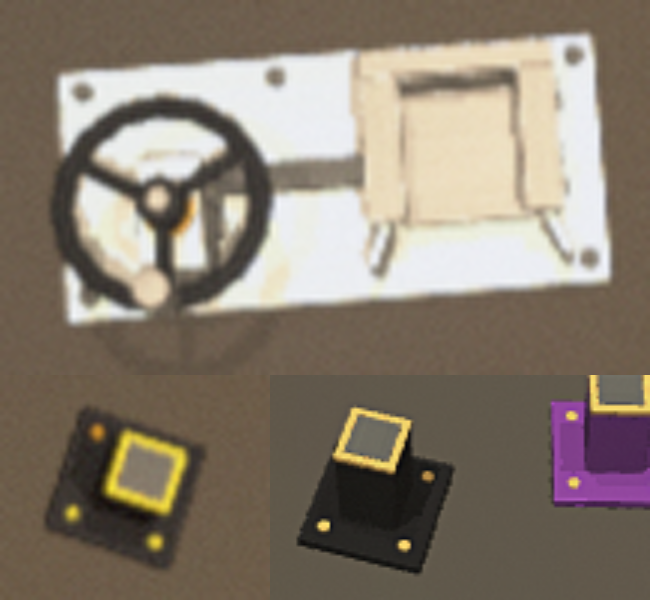

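The crop confirms it: black flange with a brass band, lying at about (0.450, -0.281). Now a closer look from the wrist camera at the fixture, then at the housing.

Run:
```python
from h import *
for y in(.04,.04+np.pi): 
    for p in([.55,.1,.3],[.57,.05,.107],[.47,.2,.16]): print(y,p,solve_ik(p,ori(y)))
    
f=solve_ik([.55,.1,.3],ori(.04)); g=solve_ik([.55,.1,.3],ori(.04+np.pi))
o=ori(.04) if (f is not None and abs(f[6])<2.3) else ori(.04+np.pi)
try:
    bot.movep([.55,.1,.32],o)
except Exception as e: print(e)
bot.dwell(.3);s=readout.get_state();im=viewer.camera("wrist");np.save("sw1.npy",s,allow_pickle=True);cv2.imwrite("pics/w1.png",im)
print(s['clock'],s['ee_pos'],s['orientation'],s['qpos'],s['contact_force'])
```

```text
0.04 [0.55, 0.1, 0.3] [ 0.29329264  0.39734446 -0.78847342  1.61323456  0.29303285  1.25385501
 -0.50841909]
0.04 [0.57, 0.05, 0.107] [ 0.24978442  0.58732089 -0.6163813   1.82109852  0.43217381  0.87074315
 -0.53191426]
0.04 [0.47, 0.2, 0.16] [ 0.29230954  0.624098   -1.15161416  1.89614967  0.65640086  1.06471372
 -1.09372826]
3.181592653589793 [0.55, 0.1, 0.3] [ 0.44813959  0.48747242 -1.06085933  1.60208584  0.43665854  1.31174658
  2.50428654]
3.181592653589793 [0.57, 0.05, 0.107] [-0.88655941  0.7912295   1.14690783  1.91588422 -0.85605847  1.03202181
 -2.45406439]
3.181592653589793 [0.47, 0.2, 0.16] [ 0.24739017  0.57697221 -1.06201251  1.89900109  0.59246573  1.02195949
  2.10766037]
3.1917 [0.5500539  0.09979325 0.31998032] [-2.36661437  1.57076648 -2.32700411] [ 0.30104954  0.38564469 -0.79945014  1.58023134  0.28398418  1.29644586
 -0.49957953] [0.69533658 0.1020156  0.2824036 ]<sys>:0: UserWarning: Gimbal lock detected. Setting third angle to zero since it is not possible to uniquely determine all angles.
```

View pics/w1.png

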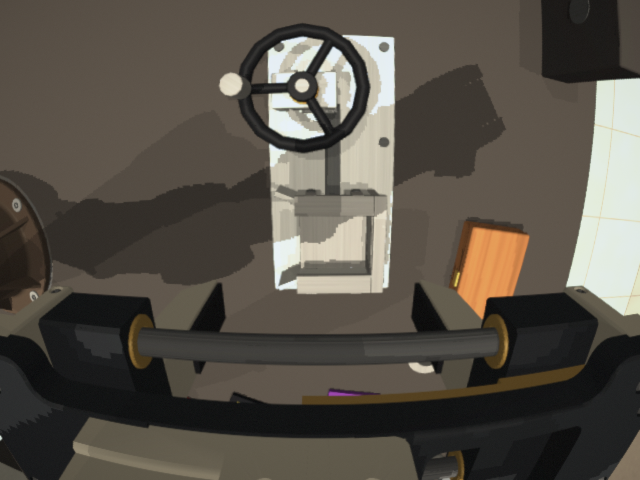

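The wrist view shows the wheel hub at (303,87), the crank top at (232,85), plate corners at (269,38) and (395,38), and the slot at x 295–385, y 195–293. I'll fit the fixture pose and overlay the model.

```bash
cat > fit.py <<'E'
from h import *
s=np.load("sw1.npy",allow_pickle=True).item()
for n,p,z in[("rimL",(240,88),.114),("rimR",(368,88),.114),("rimT",(303,24),.114),("rimB",(304,151),.114),("crank",(232,85),.164),
  ("pTL",(269,38),.012),("pTR",(395,38),.012),("pBR",(388,289),.012),("stopR",(386,205),.06),("lipTL",(296,215),.074),("lipTR",(386,197),.074)]:
    print(n,wray(p,s,z).round(4))
E
python3 fit.py
cat > ov.py <<'E'
from h import *
def model(x,y,yaw,lip=.066,plat=.042,wz=.114):
    c,sn=np.cos(yaw),np.sin(yaw);R=np.array([[c,-sn,0],[sn,c,0],[0,0,1]]);t=np.array([x,y,0])
    L=[]
    for sg in(1,-1):
        L.append(([[-.042,sg*.034,lip+.008],[.042,sg*.034,lip+.008]],(0,0,255)))
        L.append(([[-.042,sg*.0445,.06],[.042,sg*.0445,.06]],(0,255,0)))
    L.append(([[.042,-.0445,.06],[.042,.0445,.06]],(255,0,0)))
    L.append(([[-.039,-.039,plat],[-.039,.039,plat],[.039,.039,plat],[.039,-.039,plat],[-.039,-.039,plat]],(255,0,255)))
    a=np.linspace(0,2*np.pi,40);L.append((np.c_[-.03+.0615*np.cos(a),.165+.0615*np.sin(a),a*0+wz],(255,255,0)))
    return [(np.array(P)@R.T+t,col) for P,col in L]
def draw(im,M,pf,k,off):
    for P,col in M:
        q=((pf(P)-off+.5)*k-.5).round().astype(int);cv2.polylines(im,[q.reshape(-1,1,2)],False,col,1)
E
python3 - <<'E'
from ov import *
s=np.load("sw1.npy",allow_pickle=True).item()
w=np.mean([wray(p,s,.114) for p in[(240,88),(368,88),(303,24),(304,151)]],0)
yaw=.04;R=Ro.from_euler('z',yaw).as_matrix();o=w-R@[-.03,.165,0];print(w,o)
im=cv2.imread("pics/w1.png")[15:300,215:415];im=cv2.resize(im,None,fx=2.05,fy=2.05,interpolation=cv2.INTER_CUBIC)
im2=im.copy();draw(im2,model(o[0],o[1],yaw),lambda P:wproj(P,s),2.05,np.array([215,15]))
cv2.imwrite("pics/c2.png",np.hstack([im[:, :],im2])[:600,:820][:, :820])
a=cv2.imread("pics/c2.png");print(a.shape);cv2.imwrite("pics/c2.png",cv2.resize(a,(800,int(a.shape[0]*800/a.shape[1]))))
E
```

```text
rimL [0.4741 0.2147 0.114 ]
rimR [0.5908 0.2181 0.114 ]
rimT [0.5295 0.2764 0.114 ]
rimB [0.535  0.1568 0.114 ]
crank [0.4782 0.2123 0.164 ]
pTL [0.4849 0.2866 0.012 ]
pTR [0.634  0.2946 0.012 ]
pBR [ 0.6485 -0.0255  0.012 ]
stopR [0.6252 0.0981 0.06  ]
lipTL [0.5273 0.086  0.074 ]
lipTR [0.6217 0.1097 0.074 ]
[0.53237323 0.21650771 0.114     ] [0.56894747 0.05283937 0.114     ]
(584, 820, 3)
```

View pics/c2.png

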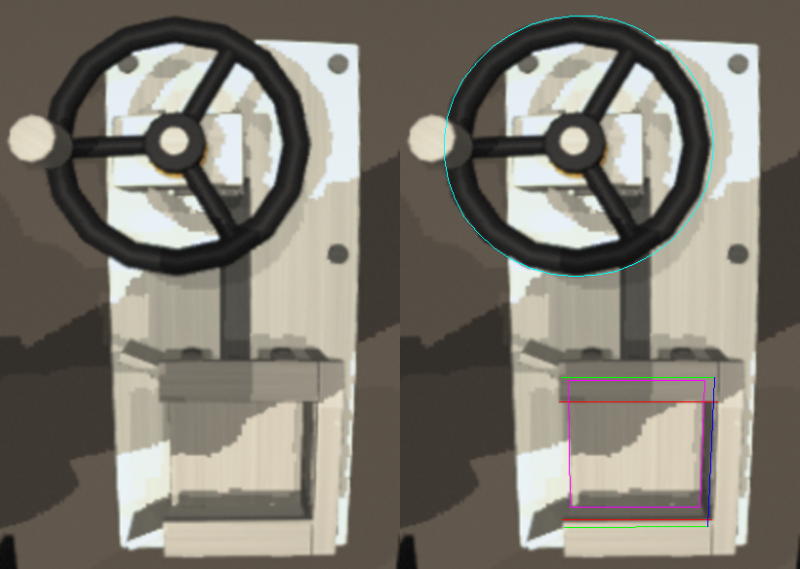

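The overlay fits to within about 1 px: lip edges at crop y = 402 and 520, rim and platform all match. So the fixture is at about (0.570, 0.053) with yaw 0.045. Next, a wrist look at the housing.

Run:
```python
from ov import *
sc=270/60
P=np.array([ray("top",((x+.5)/sc-.5+380,(y-375+.5)/sc-.5+250),.078) for x,y in[(122,430),(188,447),(170,515),(105,497)]])
d=np.roll(P,-1,0)-P;ang=(np.arctan2(d[:,1],d[:,0])+np.pi/4)%(np.pi/2)-np.pi/4
print(P.round(4),P.mean(0),np.linalg.norm(d,axis=1),ang)
phi=ang.mean()
for k in(-1,0,1,2): print(k,solve_ik([.45,-.281,.1],ori(phi+k*np.pi/2)))
# view: TCP shifted toward -y of the tool
y=phi;ty=np.array([-np.sin(y),np.cos(y),0])
bot.movep(np.array([.45,-.281,.26])-.09*ty,ori(y));bot.dwell(.25)
s=readout.get_state();im=viewer.camera("wrist");np.save("sw2.npy",s,allow_pickle=True);cv2.imwrite("pics/w2.png",im)
c=wproj([.45,-.281,.04],s)[0];print(s['clock'],c,wproj([.45,-.281,.078],s))
x0,y0=max(0,int(c[0])-100),max(0,int(c[1])-90)
print(x0,y0);cv2.imwrite("pics/c3.png",cv2.resize(im[y0:y0+180,x0:x0+200],None,fx=3,fy=3,interpolation=cv2.INTER_CUBIC))
```

```text
[[ 0.4756 -0.2669  0.078 ]
 [ 0.4637 -0.307   0.078 ]
 [ 0.4218 -0.2928  0.078 ]
 [ 0.4342 -0.2536  0.078 ]] [ 0.4488409  -0.28008089  0.078     ] [0.04184645 0.04422397 0.04112547 0.04351991] [-0.289516   -0.32867741 -0.30609399 -0.31260625]
-1 [ 0.68565153  0.48259644 -0.30644471  1.94736998  0.20871012  0.74188642
 -1.62251555]
0 [ 0.92234312  0.54665247 -0.63869716  1.92768038  0.44213278  0.80999149
 -0.26764933]
1 [ 1.06836925  0.62144873 -0.86540914  1.91639697  0.60788688  0.88850559
  1.15422153]
2 [ 1.2556018   0.82415931 -1.24112697  1.90334605  0.88834692  1.10815668
  2.48164664]
5.2667 [317.67482117 117.01739954] [[317.63795308 115.99775787]]
217 27<sys>:0: UserWarning: Gimbal lock detected. Setting third angle to zero since it is not possible to uniquely determine all angles.
```

View pics/c3.png

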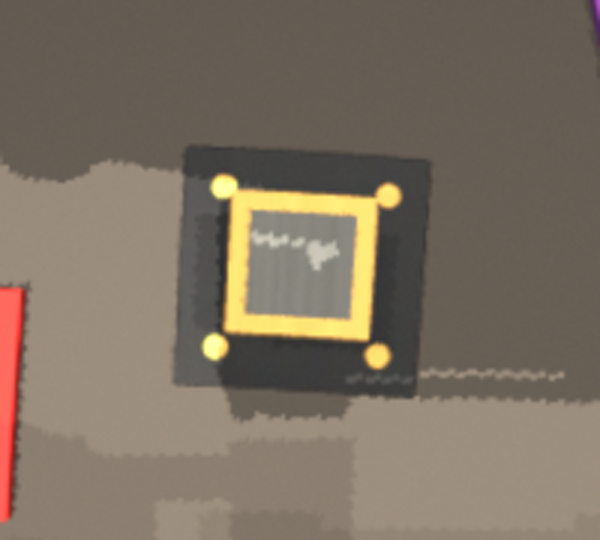

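The band's outer corners in the crop are (230,189), (378,198), (370,341) and (223,331). I'll refine the pose from these and pick.

```bash
python3 -W ignore - <<'E'
from ov import *
s=np.load("sw2.npy",allow_pickle=True).item()
def g(L,z): return np.array([wray(((x+.5)/3-.5+217,(y+.5)/3-.5+27),s,z) for x,y in L])
for L,z in(([(230,189),(378,198),(370,341),(223,331)],.078),([(185,146),(431,160),(414,398),(174,385)],.008)):
    P=g(L,z);d=np.roll(P,-1,0)-P;ang=(np.arctan2(d[:,1],d[:,0])+np.pi/4)%(np.pi/2)-np.pi/4
    print(P.mean(0),np.linalg.norm(d,axis=1).round(4),ang.round(3))
    if z>.05: c=P.mean(0);phi=ang.mean()
    else: c=(c+P.mean(0))/2;phi=(phi+ang.mean())/2
print("use",c,phi);np.save("hous.npy",[c[0],c[1],phi])
if np.hypot(c[0]-.449,c[1]+.281)>.008: raise SystemExit("check")
bot.movep([c[0],c[1],.15],ori(phi));f0=readout.get_state()
bot.move_linear([c[0],c[1],.066],feed=.12)
f1=readout.get_state();print(f1['ee_pos'],f1['contact_force'])
jaws.close_gripper(squeeze=35)
f2=readout.get_state();print(f2['ee_pos'],f2['contact_force'],f2['width'])
bot.move_linear([c[0],c[1],.17],feed=.12);bot.dwell(.2)
f3=readout.get_state();print(f0['contact_force'],f3['contact_force'],f3['moment'],f3['width'],f0['clock'],f3['clock'])
E
```

```text
[ 0.4496226  -0.27970588  0.078     ] [0.0416 0.0411 0.0417 0.0408] [-0.371 -0.358 -0.378 -0.362]
[ 0.44957739 -0.27990091  0.008     ] [0.0843 0.084  0.0838 0.0841] [-0.366 -0.369 -0.364 -0.363]
use [ 0.4496    -0.2798034  0.043    ] -0.36643408427165935
[ 0.45012843 -0.28018539  0.06668484] [ 0.59203032 -0.16488794  0.45915984]
[ 0.44963725 -0.27979381  0.06595219] [-0.48900637 -0.76614129 -0.56231751] 0.03999563061857088
[-0.017019    0.37782308  0.98665246] [-0.00969785  0.18426443 -2.48619648] [-0.06219408 -0.0624725  -0.00822385] 0.039617369932554665 5.9417 8.8667
```

Gripped at 39.6 mm and carrying about 3 N. Now the guarded insertion, with the underside at 49 mm.

```bash
cat >> h.py <<'E'
FX=np.array([.5698,.0530]);FY=.045
def fw(x,y,z):
    c,s=np.cos(FY),np.sin(FY);return np.array([FX[0]+c*x-s*y,FX[1]+s*x+c*y,z])
def ff(v):
    c,s=np.cos(FY),np.sin(FY);return np.array([c*v[0]+s*v[1],-s*v[0]+c*v[1],v[2]])
def pos(st):
    return ff(np.r_[st['ee_pos'][:2]-FX,st['ee_pos'][2]])
E
python3 -W ignore - <<'E'
from h import *
bot.movep(fw(-.14,0,.19),ori(FY))
bot.move_linear(fw(-.13,0,.115),feed=.12);bot.dwell(.3)
b=readout.get_state();print(b['clock'],pos(b),ff(b['contact_force']),b['orientation'])
np.save("base.npy",b,allow_pickle=True);f0=b['contact_force']
cv2.imwrite("pics/w3.png",viewer.camera("wrist"))
bot.move_linear(fw(-.055,0,.115),feed=.06)
for x in np.arange(-.05,.0081,.003):
    bot.move_linear(fw(x,0,.115),feed=.03);s=readout.get_state();f=ff(s['contact_force']-f0)
    print(round(x,3),pos(s).round(4),f.round(2),round(s['clock'],2))
    if np.abs(f).max()>7: break
E
```

```text
11.1917 [-1.29726569e-01 -5.73052705e-05  1.15457639e-01] [-0.62759185  0.4993344  -3.18073857] [-0.18079014  1.56981079 -0.13597622]
-0.05 [-0.0498 -0.      0.115 ] [ 0.9  -0.95  0.84] 12.96
-0.047 [-0.0468  0.      0.115 ] [ 0.1  -0.36  0.94] 13.21
-0.044 [-4.38e-02  1.00e-04  1.15e-01] [-0.49  0.01  0.98] 13.46
-0.041 [-0.0408 -0.      0.115 ] [ 0.68 -0.46  0.55] 13.71
-0.038 [-0.0378  0.      0.115 ] [ 0.48 -0.32  0.39] 13.96
-0.035 [-0.0348  0.      0.115 ] [ 0.88 -0.28  1.11] 14.21
-0.032 [-0.0318  0.      0.115 ] [-0.13 -0.07  1.78] 14.46
-0.029 [-0.0288  0.      0.115 ] [ 0.38 -0.24  0.08] 14.71
-0.026 [-0.0258  0.      0.115 ] [ 0.5  -0.26  0.22] 14.96
-0.023 [-0.0228  0.      0.115 ] [ 0.49 -0.22  0.16] 15.21
-0.02 [-0.0198  0.      0.115 ] [-0.9   0.    1.23] 15.46
-0.017 [-0.0168  0.      0.115 ] [ 0.06 -0.98  0.34] 15.71
-0.014 [-0.0138 -0.      0.115 ] [ 0.29 -0.54  1.27] 15.96
-0.011 [-0.0108 -0.      0.115 ] [ 0.95 -1.18  0.68] 16.21
-0.008 [-0.0078  0.      0.115 ] [ 0.63 -0.54  0.49] 16.46
-0.005 [-0.0048  0.      0.115 ] [ 1.3  -0.63  0.38] 16.71
-0.002 [-0.0018  0.      0.115 ] [ 0.85 -0.17  0.78] 16.96
0.001 [-3.000e-04 -1.000e-04  1.146e-01] [-3.85 -1.42  2.76] 17.21
0.004 [ 1.000e-04 -1.000e-04  1.141e-01] [-13.26  -1.4    8.59] 17.46
```

Stop felt at x ≈ 0. Easing off by 1 mm, descending to touch, then releasing.

```bash
python3 -W ignore - <<'E'
from h import *
f0=np.load("base.npy",allow_pickle=True).item()['contact_force']
bot.move_linear(fw(0.0,0,.115),feed=.05);bot.dwell(.15)
s=readout.get_state();print(pos(s).round(4),ff(s['contact_force']-f0).round(2))
for z in np.arange(.1135,.1035,-.001):
    bot.move_linear(fw(0.0,0,z),feed=.02);s=readout.get_state();f=ff(s['contact_force']-f0)
    print(round(z,4),pos(s).round(4),f.round(2),round(s['clock'],2))
    if f[2]>6: break
np.save("zt.npy",[z]); 
E
```

```text
[-0.0005  0.      0.1149] [-4.5   0.11  2.62]
0.1135 [-0.0005  0.      0.1133] [-4.81 -0.14  1.18] 18.11
0.1125 [-0.0005 -0.      0.1123] [-4.29 -0.39  1.89] 18.36
0.1115 [-0.0005 -0.      0.1113] [-5.31 -1.26  2.16] 18.61
0.1105 [-0.0004  0.      0.1103] [-4.41  0.68  2.09] 18.86
0.1095 [-0.0004 -0.      0.1093] [-4.97 -1.03  2.18] 19.11
0.1085 [-0.0004 -0.      0.1083] [-3.93  0.41  2.09] 19.36
0.1075 [-5.000e-04 -1.000e-04  1.073e-01] [-4.38 -0.21  1.45] 19.61
0.1065 [-0.0004 -0.      0.1063] [-5.21 -0.71  1.55] 19.86
0.1055 [-0.0004  0.      0.1056] [-6.4  -0.51  4.98] 20.11
0.1045 [-0.0004  0.      0.1053] [-8.69 -1.75 13.31] 20.36
```

Platform felt at TCP z ≈ 0.1057, so it's at about 40 mm. Releasing, rising, and checking with the wrist camera.

```bash
python3 -W ignore - <<'E'
from ov import *
bot.move_linear(fw(0.0,0,.1056),feed=.02)
jaws.open_jaws();bot.dwell(.1)
bot.move_linear(fw(0.0,0,.17),feed=.15)
bot.move_linear(fw(-.045,.08,.28),feed=.2);  # plan view spot
bot.dwell(.3)
s=readout.get_state();im=viewer.camera("wrist");np.save("sw4.npy",s,allow_pickle=True);cv2.imwrite("pics/w4.png",im)
top=viewer.camera("top");cv2.imwrite("pics/top4.png",top)
print(s['clock'],s['contact_force'],s['qpos'].round(2))
hz=.0397
def H(P): return np.array([fw(*p) for p in P])
sq=lambda h,z:H([[h,h,z],[-h,h,z],[-h,-h,z],[h,-h,z],[h,h,z]])
a=np.linspace(0,2*np.pi,40)
M=model(FX[0],FX[1],FY,plat=hz)+[(sq(.02,hz+.078),(0,0,255)),(H(np.c_[-.085+.01*np.cos(a),.165+.01*np.sin(a),a*0+.164]),(0,255,0))]
k=2.2;off=np.array([170,0]);o=cv2.resize(im[0:270,170:530],None,fx=k,fy=k,interpolation=cv2.INTER_CUBIC)
draw(o,M,lambda P:wproj(P,s),k,off);cv2.imwrite("pics/c4.png",o[:600,:800])
# crank circle IK check
def path(jy,side=1):
    n=0;q0=None
    for t in np.arange(0,4.7,.3):
        q=solve_ik(fw(-.03-.055*np.cos(t),.165-.055*np.sin(t),.155+.005*t),ori(jy))
        if q is None: return t
    return 'ok',q.round(2)
for jy in(FY,FY+.4,FY-.4,FY-.8,FY-1.57,FY+1.57): print(round(jy,2),path(jy))
E
```

```text
23.425 [0.87933308 0.9851464  0.06637347] [ 0.3   0.4  -0.88  1.69  0.33  1.21 -0.61]
0.04 ('ok', array([-0.02,  0.6 , -0.81,  1.66,  0.49,  1.09, -0.93]))
0.45 ('ok', array([ 0.03,  0.64, -0.9 ,  1.66,  0.54,  1.12, -0.57]))
-0.36 ('ok', array([-0.07,  0.58, -0.73,  1.67,  0.43,  1.06, -1.28]))
-0.76 ('ok', array([-0.12,  0.55, -0.63,  1.67,  0.37,  1.04, -1.63]))
-1.53 ('ok', array([-0.23,  0.52, -0.47,  1.68,  0.27,  1.01, -2.31]))
1.61 ('ok', array([ 0.14,  0.74, -1.14,  1.65,  0.71,  1.22,  0.46]))
```

View pics/c4.png

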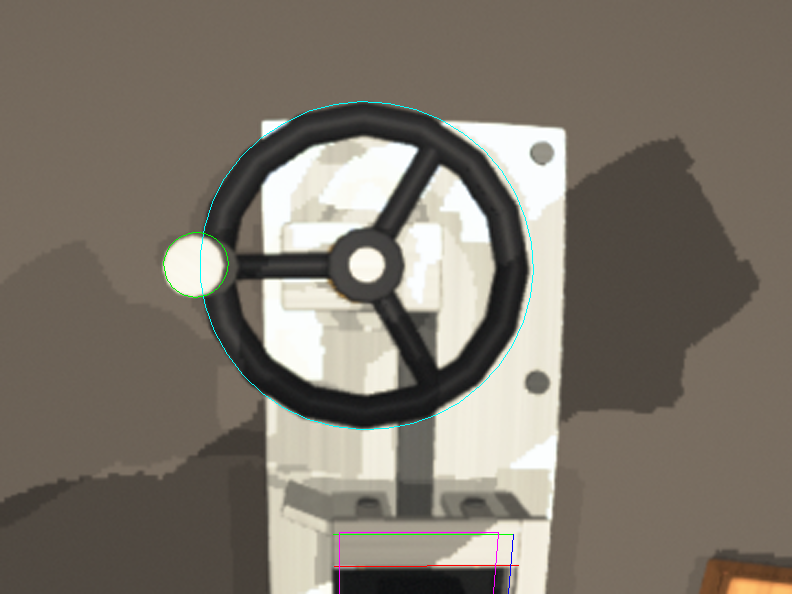

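The crank top at (195,265) matches the model circle at the expected angle. The housing is below this crop, so I'll check it now.

```bash
python3 -W ignore - <<'E'
from ov import *
s=np.load("sw4.npy",allow_pickle=True).item();im=cv2.imread("pics/w4.png");hz=.0397
def H(P): return np.array([fw(*p) for p in P])
sq=lambda h,z:H([[h,h,z],[-h,h,z],[-h,-h,z],[h,-h,z],[h,h,z]])
M=model(FX[0],FX[1],FY,plat=hz)[:2]+[(sq(.02,hz+.078),(0,0,255)),(sq(.042,hz+.008),(0,255,0))]
k=3;off=np.array([280,210]);r=cv2.resize(im[210:390,280:440],None,fx=k,fy=k,interpolation=cv2.INTER_CUBIC)
o=r.copy();draw(o,M,lambda P:wproj(P,s),k,off)
t=cv2.imread("pics/top4.png")[205:280,255:330]
cv2.imwrite("pics/c5.png",np.hstack([o[:,:400],np.vstack([cv2.resize(t,(400,400),interpolation=cv2.INTER_CUBIC),np.zeros((140,400,3),np.uint8)])]))
E
```

```text
(no output)
```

View pics/c5.png

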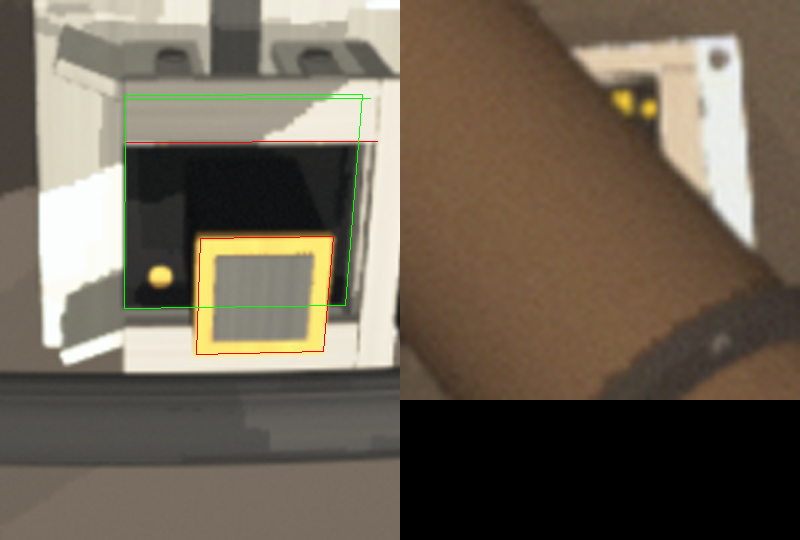

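The housing sits as modelled: the red tower outline matches the brass band and the flange is under the lips, home. Now grip the crank and wind the first 1.8 rad.

```bash
cat >> h.py <<'E'
def fmean(n=4):
    L=[]
    for _ in range(n): L.append(readout.get_state());bot.dwell(.02)
    return np.mean([pos(s) for s in L],0),np.mean([ff(s['contact_force']) for s in L],0),L[-1]['clock']
def step(t,c,z0,feed,n=4):
    bot.move_linear(fw(c[0]-.055*np.cos(t),c[1]-.055*np.sin(t),z0+.005*t),feed=feed)
    p,f,ck=fmean(n);d=p-np.r_[c,0];ta=np.arctan2(-d[1],-d[0])%(2*np.pi)
    if ta>6: ta-=2*np.pi
    return ta,p,f,ck
E
python3 -W ignore - <<'E'
from h import *
bot.move_linear(fw(-.085,.165,.22),feed=.2)
bot.move_linear(fw(-.085,.165,.153),feed=.12);bot.dwell(.2)
p,f0,ck=fmean(8);print("pre",p.round(4),f0.round(2),ck)
jaws.close_gripper(squeeze=30);bot.dwell(.1)
p,f,ck=fmean();print("grip",p.round(4),f.round(2),readout.get_state()['width'],ck)
if not .017<readout.get_state()['width']<.023: raise SystemExit("no grip")
c=np.array([p[0]+.055,.165]);z0=.153;D=[]
np.savez("wh.npz",c=c,z0=z0,f0=f0)
for t in np.arange(.1,1.81,.1):
    ta,p,f,ck=step(t,c,z0,.05,2);g=f-f0;tv=np.array([np.sin(t),-np.cos(t)]);rv=np.array([-np.cos(t),-np.sin(t)])
    D.append((t,ta,-g[:2]@tv));print(round(t,2),round(ta,3),"r",round(np.hypot(*(p[:2]-c)),4),"z",p[2].round(4),"Ft",(-g[:2]@tv).round(2),"Fr",(g[:2]@rv).round(2),"Fz",g[2].round(2),round(ck,2))
    if np.abs(g).max()>30: break
np.save("D.npy",D)
E
```

```text
pre [-0.0847  0.1652  0.1536] [0.04 0.03 0.14] 25.2583
grip [-0.0859  0.165   0.1529] [-5.34 -0.7   4.25] 0.01914270010774662 26.5417
0.1 0.082 r 0.0551 z 0.1535 Ft 4.57 Fr 1.48 Fz -2.23 26.83
0.2 0.185 r 0.0551 z 0.154 Ft 5.15 Fr 1.83 Fz -1.31 27.12
0.3 0.285 r 0.0551 z 0.1545 Ft 4.34 Fr 2.0 Fz -1.14 27.42
0.4 0.385 r 0.055 z 0.155 Ft 5.13 Fr 1.78 Fz -0.76 27.71
0.5 0.485 r 0.055 z 0.1555 Ft 4.31 Fr 1.04 Fz -0.38 28.0
0.6 0.585 r 0.055 z 0.156 Ft 5.14 Fr 1.07 Fz -0.66 28.29
0.7 0.685 r 0.055 z 0.1564 Ft 4.85 Fr 0.3 Fz 0.36 28.58
0.8 0.785 r 0.0549 z 0.157 Ft 4.96 Fr 0.57 Fz 0.9 28.88
0.9 0.886 r 0.0549 z 0.1574 Ft 5.48 Fr 0.63 Fz 0.1 29.17
1.0 0.985 r 0.0549 z 0.1579 Ft 4.82 Fr -0.11 Fz 1.63 29.46
1.1 1.085 r 0.0549 z 0.1584 Ft 4.74 Fr -0.53 Fz 1.97 29.75
1.2 1.185 r 0.0549 z 0.1589 Ft 4.79 Fr -0.33 Fz 1.12 30.04
1.3 1.285 r 0.0549 z 0.1594 Ft 5.1 Fr -1.46 Fz 1.64 30.33
1.4 1.385 r 0.0548 z 0.1599 Ft 5.67 Fr -1.16 Fz 1.2 30.62
1.5 1.484 r 0.0548 z 0.1604 Ft 5.41 Fr -1.73 Fz 2.3 30.92
1.6 1.584 r 0.0548 z 0.1609 Ft 5.31 Fr -2.07 Fz 2.94 31.21
1.7 1.683 r 0.0548 z 0.1614 Ft 5.37 Fr -2.46 Fz 3.24 31.5
1.8 1.782 r 0.0548 z 0.1619 Ft 6.09 Fr -2.19 Fz 2.69 31.79
```

Running free reads about 5 N standing still. Continuing in 0.05 rad steps, watching for the rise.

```bash
python3 -W ignore - <<'E'
from h import *
w=np.load("wh.npz");c=w['c'];z0=float(w['z0']);f0=w['f0'];D=[tuple(r) for r in np.load("D.npy")];E=[]
for t in np.arange(1.85,4.6,.05):
    ta,p,f,ck=step(t,c,z0,.05,3);g=f-f0;tv=np.array([np.sin(t),-np.cos(t)]);rv=np.array([-np.cos(t),-np.sin(t)])
    F=-g[:2]@tv;D.append((t,ta,F));E.append((round(t,2),round(ta,3),round(F,2),round(g[:2]@rv,1),round(g[2],1),round(np.hypot(*(p[:2]-c)),4)))
    A=np.array(D);base=np.median(A[-14:-5,2])if len(A)>22 else 5.3
    if A[-3:,2].mean()-base>1.5 and A[-1,2]-base>1.3: print("rise");break
    if np.abs(g).max()>30 or ck>52: print("lim",g);break
np.save("D.npy",D)
for e in E: print(*e)
print(ck,base)
E
```

```text
rise
1.85 1.826 6.71 -1.9 4.1 0.0548
1.9 1.875 7.52 -3.0 4.6 0.0548
1.95 1.924 7.1 -2.8 4.7 0.0548
32.6917 5.3
```

The spec says touch comes no earlier than 2.0 rad, so this step may come from the smaller step size. I'll advance a little further to see the trend.

```bash
cat > go.py <<'E'
import sys
from h import *
w=np.load("wh.npz");c=w['c'];z0=float(w['z0']);f0=w['f0'];D=[tuple(r) for r in np.load("D.npy")]
a,b,d,lim=map(float,sys.argv[1:5])
for t in np.arange(a,b+1e-6,d):
    ta,p,f,ck=step(t,c,z0,.05,3);g=f-f0;tv=np.array([np.sin(t),-np.cos(t)]);rv=np.array([-np.cos(t),-np.sin(t)])
    F=-g[:2]@tv;D.append((t,ta,F));print(round(t,2),round(ta,3),"Ft",round(F,2),"Fr",round(g[:2]@rv,1),"Fz",round(g[2],1),round(ck,1))
    if np.mean([x[2] for x in D[-3:]])>lim: print("rise");break
np.save("D.npy",D)
E
python3 -W ignore go.py 2.0 2.25 .05 9.5
```

```text
2.0 1.973 Ft 7.56 Fr -2.8 Fz 4.5 33.0
2.05 2.023 Ft 7.5 Fr -2.9 Fz 5.1 33.3
2.1 2.072 Ft 7.62 Fr -3.1 Fz 5.1 33.6
2.15 2.122 Ft 7.15 Fr -2.9 Fz 4.9 33.9
2.2 2.171 Ft 6.64 Fr -3.1 Fz 5.0 34.2
2.25 2.221 Ft 7.28 Fr -3.8 Fz 4.8 34.5
```

It plateaus at 7.3 N, so that was the step-size effect and not contact. Continuing with a threshold of 9.0 N.

```bash
python3 -W ignore go.py 2.3 4.3 .05 9.0
```

```text
2.3 2.27 Ft 7.02 Fr -4.0 Fz 5.0 34.8
2.35 2.319 Ft 7.39 Fr -3.7 Fz 5.8 35.1
2.4 2.368 Ft 7.02 Fr -4.3 Fz 5.6 35.4
2.45 2.417 Ft 7.05 Fr -3.5 Fz 5.1 35.7
2.5 2.466 Ft 6.95 Fr -4.2 Fz 5.7 36.0
2.55 2.515 Ft 7.33 Fr -4.3 Fz 5.5 36.3
2.6 2.564 Ft 6.03 Fr -4.6 Fz 5.2 36.6
2.65 2.612 Ft 7.09 Fr -5.1 Fz 5.7 36.9
2.7 2.661 Ft 6.69 Fr -4.5 Fz 5.7 37.2
2.75 2.709 Ft 6.8 Fr -4.8 Fz 5.2 37.5
2.8 2.758 Ft 6.55 Fr -4.6 Fz 5.3 37.8
2.85 2.806 Ft 6.65 Fr -4.3 Fz 5.4 38.1
2.9 2.854 Ft 6.86 Fr -4.3 Fz 5.3 38.4
2.95 2.902 Ft 6.73 Fr -4.5 Fz 5.2 38.7
3.0 2.95 Ft 7.37 Fr -4.9 Fz 5.5 39.0
3.05 2.998 Ft 6.2 Fr -4.5 Fz 4.8 39.3
3.1 3.046 Ft 6.67 Fr -4.3 Fz 5.0 39.6
3.15 3.094 Ft 6.85 Fr -4.2 Fz 4.3 39.9
3.2 3.143 Ft 6.67 Fr -3.7 Fz 3.8 40.2
3.25 3.191 Ft 6.62 Fr -3.4 Fz 3.5 40.5
3.3 3.239 Ft 6.54 Fr -3.6 Fz 2.9 40.8
3.35 3.287 Ft 6.73 Fr -3.0 Fz 2.7 41.1
3.4 3.336 Ft 6.74 Fr -3.2 Fz 2.4 41.4
3.45 3.385 Ft 6.94 Fr -2.5 Fz 2.4 41.7
3.5 3.433 Ft 6.91 Fr -2.2 Fz 1.5 42.0
3.55 3.482 Ft 6.62 Fr -2.1 Fz 0.7 42.3
3.6 3.532 Ft 7.21 Fr -1.8 Fz 0.7 42.6
3.65 3.581 Ft 6.63 Fr -0.9 Fz -0.4 42.9
3.7 3.631 Ft 6.64 Fr -0.9 Fz -0.8 43.2
3.75 3.682 Ft 6.59 Fr 0.4 Fz -0.8 43.5
3.8 3.732 Ft 6.74 Fr 0.4 Fz -1.6 43.8
3.85 3.783 Ft 6.33 Fr 0.1 Fz -2.0 44.1
3.9 3.834 Ft 6.3 Fr 1.2 Fz -2.1 44.4
3.95 3.885 Ft 7.0 Fr 1.7 Fz -2.9 44.7
4.0 3.934 Ft 7.48 Fr 1.6 Fz -3.3 45.0
4.05 3.983 Ft 7.68 Fr 2.8 Fz -3.9 45.3
4.1 4.031 Ft 8.25 Fr 2.6 Fz -5.4 45.6
4.15 4.079 Ft 8.19 Fr 3.2 Fz -5.7 45.9
4.2 4.128 Ft 9.8 Fr 3.8 Fz -6.7 46.2
4.25 4.177 Ft 9.56 Fr 3.8 Fz -7.4 46.5
rise
```

Run:
```python
import numpy as np
from scipy.optimize import curve_fit
D=np.load("D.npy");m=D[:,1]>2.6;x,y=D[m,1],D[m,2]
for k in(None,1.46):
    f=(lambda x,a,t,s:a+s*np.maximum(0,x-t)) if k is None else (lambda x,a,t:a*(1+1.46*np.maximum(0,x-t)))
    p,C=curve_fit(f,x,y,[6.7,3.86]+([10] if k is None else []));print(p,np.sqrt(np.diag(C)),"past touch",x[-1]-p[1],"N",130*(x[-1]-p[1]))
```

```text
[6.71835931 3.86556917 9.43681652] [0.05515633 0.02303454 1.09671882] past touch 0.3111145370099595 N 40.444889811294736
[6.71699301 3.87167047] [0.05421684 0.01267169] past touch 0.30501323138890335 N 39.65172008055744
```

Both fits give touch at 3.87 rad and about 40 N now. One more 0.05 rad step, then unload, release and retreat.

```bash
python3 -W ignore go.py 4.3 4.3 .05 99; python3 -W ignore - <<'E'
from h import *
w=np.load("wh.npz");p,f,ck=fmean(2);bot.move_linear(fw(*p),feed=.05);bot.dwell(.1)
p2,f2,ck=fmean(2);d=p2[:2]-w['c'];print("relaxed",p2.round(4),(f2-w['f0']).round(1),np.arctan2(-d[1],-d[0])%(2*np.pi),ck)
jaws.open_jaws();bot.dwell(.1);p=readout.get_state();q=pos(p)
bot.move_linear(fw(q[0],q[1],.25),feed=.15)
bot.move_linear(fw(-.075,.08,.31),feed=.2);bot.dwell(.3)
s=readout.get_state();print(s['clock'],s['contact_force'])
im=viewer.camera("wrist");np.save("sw6.npy",s,allow_pickle=True);cv2.imwrite("pics/w6.png",im)
hz=.0397+.0193
def H(P): return np.array([fw(*v) for v in P])
sq=lambda h,z:H([[h,h,z],[-h,h,z],[-h,-h,z],[h,-h,z],[h,h,z]])
a=np.linspace(0,2*np.pi,40);t=4.23
from ov import *
M=[(sq(.02,hz+.078),(0,0,255)),(H(np.c_[-.03-.055*np.cos(t)+.01*np.cos(a),.165-.055*np.sin(t)+.01*np.sin(a),a*0+.163+.005*t]),(0,255,0))]
k=2;o=cv2.resize(im[0:300,140:540],None,fx=k,fy=k,interpolation=cv2.INTER_CUBIC)
draw(o,M,lambda P:wproj(P,s),k,np.array([140,0]));cv2.imwrite("pics/c6.png",o)
E
```

```text
4.3 4.226 Ft 10.19 Fr 4.5 Fz -8.3 46.8
relaxed [-0.0037  0.2128  0.174 ] [ 6.1  0.6 -6.2] 4.195027241766457 47.2083
50.4667 [0.51756234 0.47062002 0.91120749]
```

View pics/c6.png

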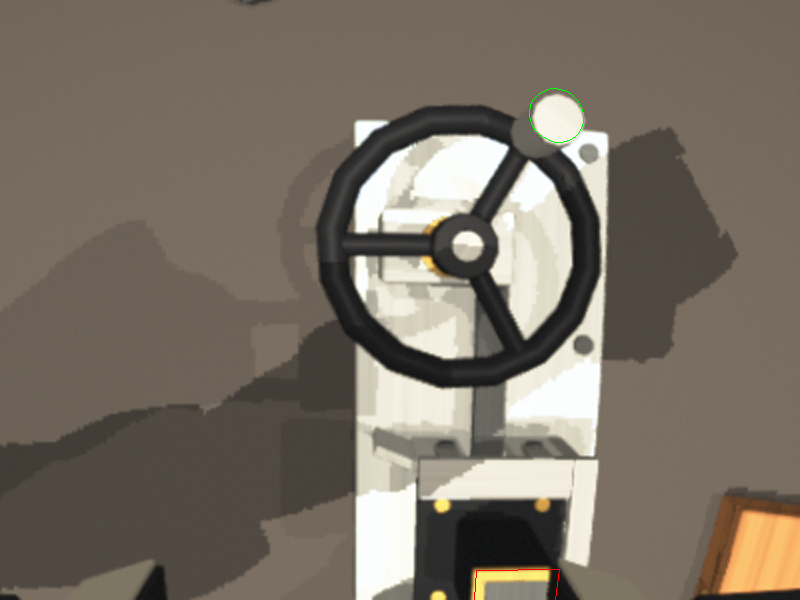

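The crank sits within about 0.02 rad of where it was left, the housing tower is on the model, and nothing touches the robot. Handing in.

Run:
```python
from h import *
workorder.close_job();print(readout.get_state()['clock'])
```

```text
the job is handed in; nothing more can be done
the job is handed in; nothing more can be done
```

The black housing is in the fixture, clamped at an estimated 42–46 N, and the job is handed in. The clock stood at about 50.5 s of the allowed 67 s at my last reading. No verdict came back.

- **Placing:** I gripped the housing by its tower and slid it in under the lips. I felt the back stop at x ≈ 0 and set it down on the platform at about 40 mm, then released it. The wrist picture showed it under the lips and home, on the model overlay.
- **Clamping:** I wound the wheel by the crank. Contact with the lips showed at about 3.87 rad; a fit of the crank force put it at 3.87 ± 0.02. I stopped about 0.35 rad past that. The crank force had risen from 6.7 N to 10.2 N, which fits the expected rise for about 45 N.
- **Last check:** After I let go, the crank was within about 0.02 rad of where I left it. The housing tower matched the model, though only part of it was in view. The force on the robot's tool was near zero.

**Readings that disagreed:**
- **Early rise:** The crank force jumped at 1.8–1.95 rad, but this came from switching to smaller steps, not from contact.
- **Unloading:** When I eased off the crank before letting go, the angle read 0.03 rad less. I put this down to the fingers flexing, and it is why the clamping force is given as a range.

I didn't re-measure the bystanders afterwards, but the arm felt no unexpected contact on the way.

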